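# Steam the blue bowl

### The job

The empty steamer at the right has been left on: snap its rocker switch off, then press the catch so that the lid springs open and stand the blue-patterned bowl upright in the middle of the steam plate. Press the lid down until the catch snaps over it, then snap the rocker back on; it must never be on while the lid is open. Leave the other two bowls and the sauce bottle standing where they are.

Things in the scene. Friction and masses are not known exactly. Their poses are not given: they have to be found in the camera images.
- steamer: White round tabletop steamer, fixed. Origin: underside, centre of the pot; -x its front, +y its left. Pot outer radius 90, well radius 85, rim at z 92 mm, lid top z 119. Front console x -153..-60, y -98..98, top z 62 mm: catch in the middle, rocker to its right, pilot lamp left.
- steam_plate (a point): Centre of the perforated steel plate in the pot, 37 mm above the worktop, radius 83 mm; the bowl stands on it (its rim then 3 mm above the pot's rim, 25 mm from the wall all round; the shut lid clears it by 18 mm). The steamer's axes.
- lid (a joint): Lid with clear window, hinged at the pot's rear (pin 97 mm behind the pot's centre, 96 mm up). 0 shut, 1.42 rad fully open, leaning 9 deg to the front. A spring lifts it once released, in 1 to 1.5 s; it must be pushed down (1 to 3 N, then 5 to 9 N for the last 20 mm) to 0 to snap under the catch, which holds it at about 0.01.
- lid_front (a point): Front edge of the lid's strike plate, 198 mm from the hinge pin and level with it when shut (z 97 mm). x of this frame points to the hinge, z out of the lid's top; lid 25 mm thick (2 below to 23 above the pin's level), radius 90 mm about a centre 97 mm from the pin.
- catch (a joint): Black sprung seesaw catch in front of the lid: paddle to the front, hook over the lid. 0 at rest, 0.25 rad paddle fully down; from about 0.2 the lid is free. The shutting lid pushes the hook aside by itself.
- catch_pad (a point): Point on top of the catch's ribbed paddle (42 mm wide) where to press down: about 2 to 3 N, 9 mm of travel, then a hard stop. 139 mm before the pot's centre, 79 mm up.
- rocker (a joint): Grey rocker switch, 34 by 60 mm, long side across the front, orange bar on its right (on) end. 0 on: right end down. 0.40 rad off: left end down. Unstable midway at 0.20: press the raised end (5 N at the end, about 9 mm of travel) and it snaps over. Pivot 122 mm before the pot's centre, 57 mm to the right, 66 mm up.
- rocker_on_end (a point): Top of the rocker's right end (orange bar), 22 mm from its pivot; about 78 mm up when raised, 69 mm when down.
- rocker_off_end (a point): Top of the rocker's left end (no bar), 22 mm from its pivot; about 78 mm up when raised, 69 mm when down.
- bowl_blue: Porcelain bowl with blue leaves and red bands inside and out, rim diameter 120, height 58, foot diameter 68 mm, about 0.17 kg. Origin: centre of its underside, z its axis. Pinch the rim: wall 6 to 12 mm thick. To be steamed.
- bowl_yellow: Porcelain bowl with yellow-brown flecks inside, rim diameter 120, height 56 mm. Bystander. Origin: centre of its underside.
- bowl_bird: White porcelain bowl with a black rim line, rim diameter 128, height 64 mm. Bystander. Origin: centre of its underside.
- microwave: Black microwave, fixed, behind the bowls, square to the axes. Origin: underside. Front face 132 mm before the origin, y -250..+250 mm about it, top 282 mm; an upright bar handle stands out to 175 mm before the origin, at y -93..-103 mm, 46 to 253 mm up.
- bottle_soy: Sauce bottle, black cap, red and yellow label, diameter 68, height 258 mm, right of the steamer. Bystander. Origin: centre of its underside.

How it is judged:
On the way, in this order (a step that is already met when the one before it is completed fails the run):
1. the rocker is off while the lid is still shut (value of joint rocker above 0.34 rad and value of joint lid below 0.04 rad and value of joint catch below 0.06 rad), for 0.2 s.
2. the catch has been pressed and the lid has sprung open (value of joint rocker above 0.34 rad and value of joint lid above 1.3 rad), for 0.2 s.
3. the blue bowl stands upright on the steam plate, released (value of joint rocker above 0.34 rad and horizontal distance between bowl_blue and steam_plate below 0.03 m and z of bowl_blue in the frame of steam_plate below 0.008 m and angle between bowl_blue's own z axis and vertical below 0.1 rad and linear speed of bowl_blue below 0.02 m/s and contact force between the fingers and bowl_blue below 0.05 N and value of joint lid above 1 rad), for 0.2 s.
4. the lid is shut and caught, with the rocker still off (all of step 1 and horizontal distance between bowl_blue and steam_plate below 0.03 m and z of bowl_blue in the frame of steam_plate below 0.008 m and angle between bowl_blue's own z axis and vertical below 0.1 rad and linear speed of bowl_blue below 0.02 m/s), for 0.2 s.
At the end, for the whole second after the job is handed in: Rocker on (joint below 0.06 rad), lid shut under the catch (lid below 0.04, catch below 0.06 rad), the blue bowl at rest on the steam plate within 30 mm of its centre, upright within 0.1 rad (value of joint each of rocker, catch below 0.06 rad and value of joint lid below 0.04 rad and horizontal distance between bowl_blue and steam_plate below 0.03 m and z of bowl_blue in the frame of steam_plate below 0.008 m and angle between bowl_blue's own z axis and vertical below 0.1 rad and linear speed of bowl_blue below 0.02 m/s); the robot touches nothing.
It fails at once if the rocker is on while the lid is open (value of joint rocker below 0.15 rad and value of joint lid above 0.12 rad).
It fails at once if another bowl or the bottle is pushed more than 25 mm or tipped (distance of any of bowl_yellow, bowl_bird, bottle_soy from where it was at the start of the episode above 0.025 m or angle between any of bowl_yellow, bowl_bird, bottle_soy's own z axis and vertical above 0.35 rad).
It fails at once if the blue bowl is tipped over (angle between bowl_blue's own z axis and vertical above 0.7 rad).
It also fails if it takes over 67 s, if anything falls off the work surface, if the arm or the gripper's body presses on something with over 40 N, if the wrist force passes 120 N, or if a joint passes its speed limit or range.

### The arm

A 7-joint arm with a two-finger parallel gripper is mounted at the origin on a cart in front of the work surface, level with it; the furniture and walls round the work are solid. World frame = base frame: x ahead of the robot, y to its left, z up, the work surface at z = 0. Lengths are in m, angles in rad, forces in N, time in s.
With the tool pointing down it reaches from about 0.425 to 0.925 m from the base axis. Payload 6.8 kg.
Tool frame: the origin (TCP) lies at the very end of the fingers, on their centre line; the grasp point (between the pads) lies 19 mm behind it; z points along the fingers, y is the line along which they close (so a half turn about z gives the same grasp; the last joint's range is limited). The gripper opens to 88 mm and grips with 3 to 60 N. Pads are 20 mm wide; open, the fingers measure 115 mm over their backs; the gripper's body (75 mm by 178 mm) begins 61 mm behind the grasp point.
Start: joints at [1.237, 0.477, 0.022, 1.555, -0.011, 1.109, -0.083], TCP at [0.151, -0.658, 0.223] pointing down, gripper open.
Joint ranges: [-2.96, 2.96], [-0.34, 2.1], [-1.41, 1.46], [0.24, 2.44], [-1.37, 4.51], [0.17, 1.92], [-2.96, 2.96]. Speed limits (rad/s): [2.39, 2.39, 3.14, 3.14, 3.14, 3.14, 3.14].

### API

Orientations are given as a 3x3 rotation matrix whose columns are the frame's x, y, z axes.
In Python, from workcell import bot gives the robot as it stands.
- The arm moves only by the shell command python3 nudge.py FILE, which reads ROWS from the file FILE. ROWS is a JSON object whose key "motion" holds a list of rows, 1 to 5 of them, each of 7 numbers: dx, dy, dz in shares of the most that a row can go, 1 being 62.5 mm, then a rotation vector rx, ry, rz in normalised numbers (1 is 4 rad), then the opening from 0.0 (shut) to 1.0 (fully open); each row shifts and turns the commanded pose from where the row before left it, along the tool's axes as they then stand; what a row does not reach is not made up. A row lasts 1/8 s, in which the tool goes at most 0.0625 m and 0.188 rad, less where a joint would pass 70% of its speed; a pose out of reach is approached as far as the arm can. The fingers move at their own pace and stop on an object; the grip force is fixed at half the most. Time passes only in rows, so rows that do not move let the fingers close. It prints the time, the measured TCP pose, the force, the opening and the grip force at its end. A shift or turn number past 1, either way, is cut back to 1. Input that does not fit is refused with a message, and nothing moves.
- bot.state(): the state, without advancing time (a new reading comes with each control period).
- bot.capture(name): name is "scene" or "side" or "wrist"; returns (picture, depth): 400x640x3 uint8, red, green, blue; 400x640 float32, m along the optical axis (not along the pixel's ray), 0 where there is no reading.
- bot.camera_params(name): a dict with "K" (3x3 intrinsics, pixels), "extrinsics" (4x4, takes a point from world to camera coordinates). Camera axes: x right, y down, z forward; pixel columns grow to the right and rows downward; lengths in m; the calibration is good to about 2 mm. A picture is of the moment at which its call begins: read the wrist's pose just before it. camera_params takes no time and is no camera call; for the wrist camera it gives the pose at the moment of the call.
- bot.sign_off(): hands the job in; it is judged then, once.
The state is a dict: "clock": time; "joint_pos": joint angles; "joint_velocities": joint speeds; "tau": joint torques, N m; "position": TCP position; "tool_rot": TCP orientation; "wrist_force": force on the tool from outside, world axes, zero at the start; "ft_torque": the same for the moment, N m; "grip_width": opening from 0.0 (shut) to 1.0 (fully open); "grip_force": force on a finger pad.
Only numpy, scipy, OpenCV 4.12 (cv2) and the standard library are available. Lean on these libraries where they do the work, as an engineer would, in place of code of your own. Each camera call takes 0.05 s, during which the arm holds its last target. There are 200 camera calls.

## Working session

There is one attempt and no reset: what is moved stays moved. The work goes in short steps, Python scripts to look and compute and a shell command to move; the robot and the scene stay as the last step left them, time stands still between calls to the robot, and variables do not carry over. Pictures are saved under pics/ and viewed, at most 15 in all, crops included, and the job is handed in when it is done.

```bash
ls; mkdir -p pics
cat > h.py <<'E'
import numpy as np,cv2
from workcell import bot
def snap(n,f):
    p,d=bot.capture(n); cv2.imwrite('pics/'+f+'.png',p[:,:,::-1]); c=bot.camera_params(n)
    np.savez(f+'.npz',p=p,d=d,K=c['K'],E=c['extrinsics']); return p,d
def pts(f):
    z=np.load(f+'.npz'); d=z['d'];K=z['K'];v,u=np.mgrid[:400,:640]
    c=np.stack([(u-K[0,2])/K[0,0]*d,(v-K[1,2])/K[1,1]*d,d],-1)
    E=z['E']; return (c-E[:3,3])@E[:3,:3], z['p']
E
python3 - <<'E'
from h import *
snap('scene','s0');snap('side','d0')
s=bot.state();print(s['clock'],s['position'],s['tool_rot'].round(3) if hasattr(s['tool_rot'],'round') else s['tool_rot'])
E
```

```text
nudge.py
pics
workcell.py
0.1 [ 0.15100201 -0.65734552  0.22181173] [[ 0.975  0.224 -0.   ]
 [ 0.224 -0.975  0.002]
 [-0.    -0.002 -1.   ]]
```

View pics/s0.png

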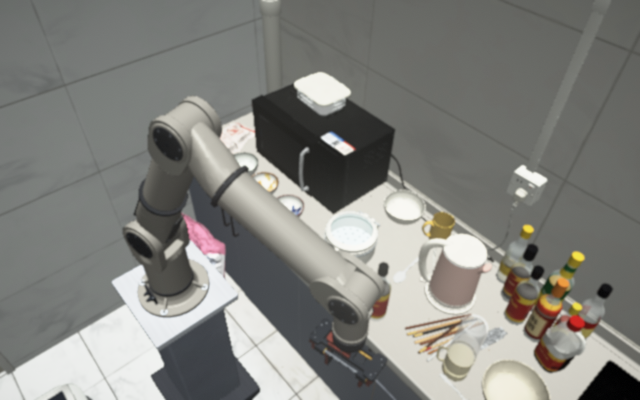

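View pics/d0.png

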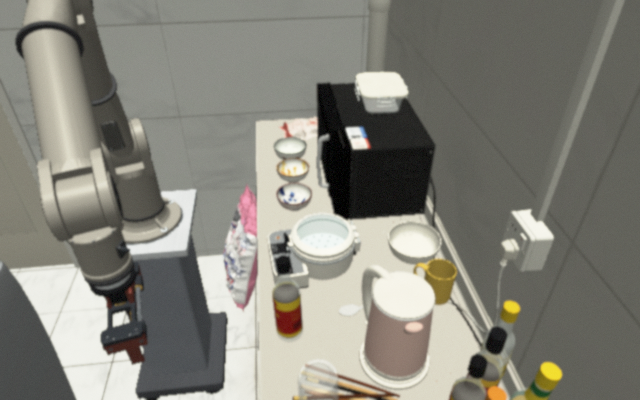

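The scene view shows the row of bowls at (245,160), (265,182) and (290,205), with the steamer at (350,235), partly hidden by the arm. The side view shows the blue bowl at (293,195), yellow at (292,169), bird at (290,147), the steamer pot at (323,238), its console at (285,258) and the bottle at (288,310).

Run:
```python
from h import *
P,p=pts('d0')
cv2.imwrite('pics/d0c.png',cv2.resize(p[120:350,230:380,::-1],None,fx=2.6*2/2,fy=2.6,interpolation=cv2.INTER_CUBIC))
for n in[(293,186),(293,207),(276,195),(312,195),(293,169),(290,147),(292,240),(355,238),(323,216),(323,238),(288,290),(285,240),(300,283),(285,265),(280,275)]:
    print(n,P[n[1],n[0]].round(3))
print(np.load('d0.npz')['K'])
```

```text
(293, 186) [0.496 0.068 0.043]
(293, 207) [ 0.488 -0.049  0.043]
(276, 195) [0.436 0.004 0.058]
(312, 195) [ 0.562  0.072 -0.004]
(293, 169) [0.505 0.209 0.021]
(290, 147) [0.505 0.367 0.023]
(292, 240) [ 0.472 -0.28   0.108]
(355, 238) [ 0.651 -0.277  0.093]
(323, 216) [ 0.569 -0.198  0.118]
(323, 238) [ 0.558 -0.291  0.116]
(288, 290) [ 0.449 -0.521  0.173]
(285, 240) [ 0.452 -0.284  0.113]
(300, 283) [ 0.484 -0.369  0.027]
(285, 265) [ 0.446 -0.518  0.252]
(280, 275) [ 0.433 -0.512  0.216]
[[465.54084666   0.         323.66219654]
 [  0.         465.54084666 198.07788865]
 [  0.           0.           1.        ]]
```

View pics/d0c.png

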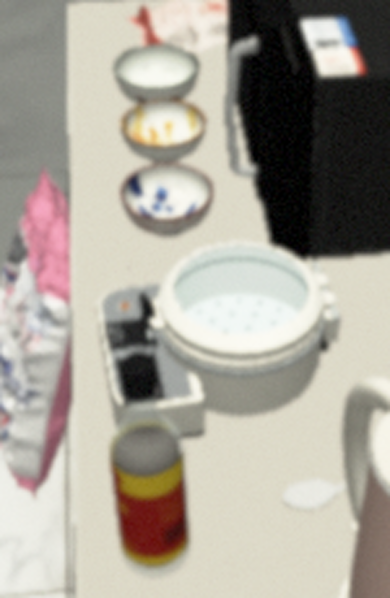

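The crop shows the console left of the pot with the lamp at its upper end, the catch in the middle at (130,335), and the dark rocker at (140,375). The lid is shut with a clear window. The blue bowl is the one nearest the steamer.

Run:
```python
from h import *
from scipy.optimize import least_squares
P,p=pts('d0'); d=np.load('d0.npz')['d']
def circ(q,r0=None):
    f=lambda a:np.hypot(q[:,0]-a[0],q[:,1]-a[1])-(a[2] if r0 is None else r0)
    r=least_squares(f,[*q[:,:2].mean(0),.08],loss='soft_l1',f_scale=.003);return r.x.round(4),len(q),np.abs(r.fun).mean().round(4)
def sel(x0,x1,y0,y1,z0,z1):
    m=(d>0)&(P[...,0]>x0)&(P[...,0]<x1)&(P[...,1]>y0)&(P[...,1]<y1)&(P[...,2]>z0)&(P[...,2]<z1);return P[m]
for z0,z1 in[(.112,.124)]:
    q=sel(.47,.68,-.42,-.16,z0,z1);print('lid',len(q),q.min(0),q.max(0),q.mean(0))
    h=cv2.minEnclosingCircle(q[:,:2].astype(np.float32));print(h)
# pot outer wall
for z in(.02,.03,.05,.07):
    q=sel(.5,.70,-.42,-.16,z,z+.015);print('pot',z,circ(q,.09),circ(q))
# bowls: rim points
for n,c,z in(('blue',(.495,.01),.058),('yel',(.495,.2),.056),('bird',(.5,.36),.064)):
    q=sel(c[0]-.09,c[0]+.09,c[1]-.085,c[1]+.085,z-.006,z+.006);print(n,circ(q),cv2.minEnclosingCircle(q[:,:2].astype(np.float32)))
# console
q=sel(.36,.52,-.42,-.15,.052,.07);print('con',len(q),q.min(0),q.max(0));r=cv2.minAreaRect((q[:,:2]*1000).astype(np.float32));print(r)
```

```text
lid 1895 [ 0.47285839 -0.35367774  0.11200538] [ 0.64210633 -0.18208568  0.12379344] [ 0.55648033 -0.271944    0.11727855]
((0.5565067529678345, -0.2671338617801666), 0.08764252066612244)
pot 0.02 (array([ 0.5585, -0.2621,  0.08  ]), 178, np.float64(0.0033)) (array([ 0.5564, -0.2569,  0.0949]), 178, np.float64(0.0033))
pot 0.03 (array([ 0.5585, -0.262 ,  0.08  ]), 189, np.float64(0.0033)) (array([ 0.5578, -0.2599,  0.092 ]), 189, np.float64(0.0033))
pot 0.05 (array([ 0.5579, -0.2628,  0.08  ]), 203, np.float64(0.0033)) (array([ 0.5545, -0.2473,  0.1044]), 203, np.float64(0.0032))
pot 0.07 (array([ 0.5601, -0.2634,  0.08  ]), 213, np.float64(0.0022)) (array([ 0.5579, -0.2544,  0.0982]), 213, np.float64(0.0021))
blue (array([0.4952, 0.0094, 0.0586]), 109, np.float64(0.0026)) ((0.5111684203147888, 0.010624139569699764), 0.07682251930236816)
yel (array([0.4986, 0.1897, 0.0699]), 152, np.float64(0.0121)) ((0.5010553002357483, 0.20628677308559418), 0.09360586851835251)
bird (array([0.5004, 0.3149, 0.0616]), 41, np.float64(0.0021)) ((0.5003950595855713, 0.3187536299228668), 0.06514046341180801)
con 758 [ 0.4002101  -0.37244224  0.05205311] [ 0.51995571 -0.17210416  0.06966194]
((447.0843505859375, -276.6064147949219), (103.53923034667969, 204.75094604492188), 15.119434356689453)
```

Careful with the scale: shifts go in shares of 62.5 mm and turns go in shares of 4 rad. That gives: -0.06 m is -0.96, 0.045 m is 0.72.

```bash
echo '{"motion":[[0, 0, -0.96, 0, 0, 0, 0], [0, 0, -0.96, 0, 0, 0, 0], [0.72, -0.608, 0, 0, 0, 0, 0], [0.72, -0.608, 0, 0, 0, 0, 0], [0.72, -0.608, 0, 0, 0, 0, 0]]}' > rows.txt && python3 nudge.py rows.txt && echo '{"motion":[[0.72, -0.608, 0, 0, 0, 0, 0], [0.72, -0.608, 0, 0, 0, 0, 0], [0.72, -0.608, 0, 0, 0, 0, 0], [0.72, -0.608, 0, 0, 0, 0, 0], [0, 0, 0, 0, 0, 0, 0]]}' > rows.txt && python3 nudge.py rows.txt
python3 - <<'E'
from h import *
s=bot.state();print(s['clock'],s['position'],s['tool_rot'])
p,d=snap('wrist','w0');print(np.linalg.inv(bot.camera_params('wrist')['extrinsics']).round(3))
snap('scene','s1')
E
```

```text
clock: 0.72
position: [0.258, -0.5148, 0.3424]
tool_rot: [[0.975, 0.224, -0.0], [0.224, -0.975, 0.0], [-0.0, -0.0, -1.0]]
wrist_force: [1.0, 0.0, -0.6]
grip_width: 0.469
grip_force: 0.0
clock: 1.35
position: [0.4016, -0.3234, 0.3426]
tool_rot: [[0.973, 0.233, 0.001], [0.233, -0.973, 0.001], [0.001, -0.001, -1.0]]
wrist_force: [0.1, -0.0, 1.1]
grip_width: 0.001
grip_force: 0.0
1.35 [ 0.40159062 -0.32341105  0.34260321] [[ 9.72526867e-01  2.32789446e-01  7.52205624e-04]
 [ 2.32788237e-01 -9.72526409e-01  1.42150409e-03]
 [ 1.06245098e-03 -1.20734630e-03 -9.99998707e-01]]
[[ 0.229 -0.928 -0.295  0.482]
 [-0.974 -0.218 -0.069 -0.307]
 [-0.     0.303 -0.953  0.505]
 [ 0.     0.     0.     1.   ]]
```

View pics/w0.png

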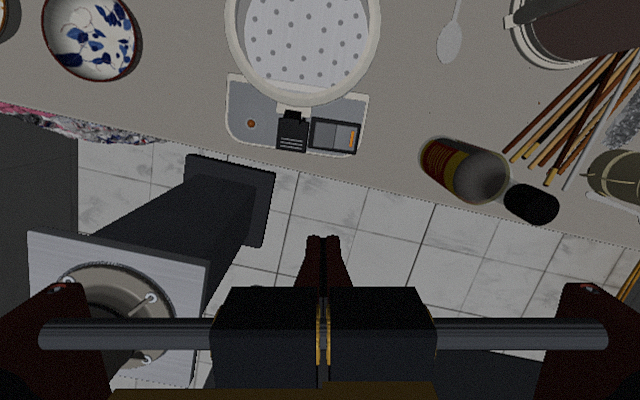

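The wrist view shows the pot at (303,40), the catch paddle at (292,135), the rocker at (334,135) with the orange bar at its right end (352,138), and the lamp at (251,124). The blue bowl is at (92,38) and the bottle's base is near (430,160).

Run:
```python
from h import *
P,p=pts('w0')
cv2.imwrite('pics/w0c.png',cv2.resize(p[60:170,215:380,::-1],None,fx=4.8,fy=4.8,interpolation=cv2.INTER_CUBIC))
for n in[(292,140),(292,115),(318,135),(352,138),(334,135),(251,124),(240,150),(300,150),(345,157),(240,90),(130,10),(60,60),(92,38)]: print(n,P[n[1],n[0]].round(4))
```

```text
(292, 140) [ 0.4239 -0.2773  0.08  ]
(292, 115) [ 0.4584 -0.2739  0.1171]
(318, 135) [ 0.4384 -0.3103  0.0789]
(352, 138) [ 0.4444 -0.3573  0.0705]
(334, 135) [ 0.4426 -0.332   0.0699]
(251, 124) [ 0.4307 -0.2171  0.0679]
(240, 150) [ 0.3779 -0.1924  0.0009]
(300, 150) [ 0.4127 -0.2907  0.0776]
(345, 157) [ 0.4059 -0.3622  0.0005]
(240, 90) [ 0.471  -0.1943  0.0626]
(130, 10) [ 0.5357 -0.034   0.0435]
(60, 60) [0.4532 0.0489 0.0537]
(92, 38) [0.491  0.0353 0.0133]
```

View pics/w0c.png

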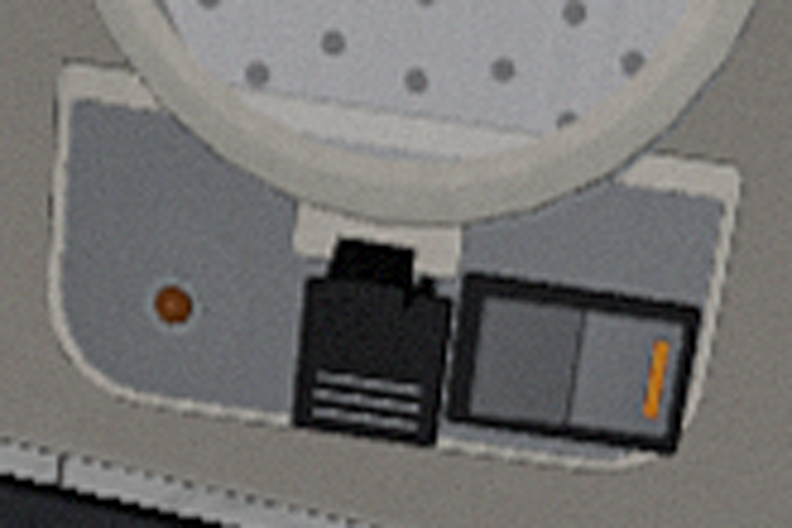

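The enlarged crop shows the paddle's ribs at full-frame (291.5,143), the rocker's dividing line at (335,136), the orange bar at (352,139) and the lamp at (251,123). The rocker is on, with its left end raised.

```bash
cat >> h.py <<'E'
def ray(f,u,v,z):
    q=np.load(f+'.npz');E=q['E'];R=E[:3,:3];c=-R.T@E[:3,3];r=R.T@np.linalg.inv(q['K'])@[u,v,1];return c+r*(z-c[2])/r[2]
E
python3 - <<'E'
from h import *
from scipy.optimize import least_squares
A=[ray('w0',291.5,143,.079),ray('w0',335.2,136,.069),ray('w0',351.7,138.8,.070)]
for a in A:print(a.round(4))
B=np.array([[-.139,0],[-.122,-.057],[-.122,-.079]])
def T(a,b):c,s=np.cos(a[2]),np.sin(a[2]);return a[:2]+b@np.array([[c,s],[-s,c]])
W=np.array([a[:2] for a in A]); pot=np.array([.557,-.266])
f=lambda a:np.r_[(T(a,B)-W).ravel(),(a[:2]-pot)]
r=least_squares(f,[.557,-.266,.1]);print(r.x,(r.fun*1000).round(1))
P,p=pts('w0')
# bezel/console yaw : top edge of pot from wrist depth
q=P[(P[...,2]>.113)&(P[...,2]<.124)&(P[...,0]>.4)&(P[...,0]<.7)&(P[...,1]>-.4)&(P[...,1]<-.15)]
print(len(q),q.min(0),q.max(0))
q=P[(abs(P[...,2]-.055)<.007)&(abs(P[...,0]-.495)<.08)&(abs(P[...,1]-.01)<.075)][:,:2]
g=lambda a:np.hypot(*(q-a[:2]).T)-a[2]
b=least_squares(g,[.495,.01,.058],loss='soft_l1',f_scale=.002);print('bowl',b.x,len(q))
for n,y in(('off',-.034),('on',-.080),):print(n,T(r.x,np.array([-.122,y])))
print('pad',T(r.x,np.array([-.139,0])))
E
```

```text
[ 0.4196 -0.2774  0.079 ]
[ 0.4415 -0.334   0.069 ]
[ 0.4432 -0.3573  0.07  ]
[ 0.55760739 -0.26614825  0.09067853] [-0.4 -1.3 -0.3  0.1  0.1  1.4  0.6 -0.1]
13285 [ 0.44859668 -0.35184129  0.1130017 ] [ 0.59978    -0.17820886  0.12397148]
bowl [0.49637909 0.00865772 0.0587387 ] 1199
off [ 0.43918747 -0.31105619]
on [ 0.44335297 -0.3568672 ]
pad [ 0.41917847 -0.2787353 ]
```

To row units: 0.025 m is 0.4, -0.178 rad is -0.0445.

```bash
echo '{"motion":[[0, 0, 0.4, 0, 0, -0.0445, 0], [0, 0, 0.4, 0, 0, -0.0445, 0], [0, 0, 0.4, 0, 0, -0.0445, 0], [0, 0, 0.4, 0, 0, -0.0445, 0], [0, 0, 0.4, 0, 0, -0.0445, 0]]}' > rows.txt && python3 nudge.py rows.txt >/dev/null && echo '{"motion":[[0, 0, 0.4, 0, 0, -0.0445, 0], [0, 0, 0.4, 0, 0, -0.0445, 0], [0, 0, 0.4, 0, 0, -0.0445, 0], [0, 0, 0, 0, 0, 0, 0]]}' > rows.txt && python3 nudge.py rows.txt
cat >> h.py <<'E'
S=np.array([.5576,-.2665]);Y=.0907
def sw(x,y,z): # steamer->world
    c,s=np.cos(Y),np.sin(Y);return np.array([S[0]+c*x-s*y,S[1]+s*x+c*y,z])
def go(t):
    s=bot.state();R=np.array(s['tool_rot']);print('t',round(s['clock'],2),'pos',np.round(s['position'],4),'yaw',np.arctan2(R[1,0],R[0,0]).round(3),'F',np.round(s['wrist_force'],1));print('delta tool',(R.T@(np.array(t)-s['position'])).round(4))
E
python3 -c "
from h import *
go(sw(-.122,-.034,.066))"
```

```text
clock: 2.58
position: [0.3961, -0.3289, 0.1409]
tool_rot: [[-0.074, 0.997, -0.004], [0.997, 0.074, 0.002], [0.003, -0.003, -1.0]]
wrist_force: [0.1, 0.2, 0.2]
grip_width: 0.01
grip_force: 0.0
t 2.58 pos [ 0.3961 -0.3289  0.1409] yaw 1.645 F [0.1 0.2 0.2]
delta tool [0.014  0.0445 0.0748]
```

```bash
echo '{"motion":[[0.224, 0.712, 0.32, 0, 0, 0, 0], [0, 0, 0.48, 0, 0, 0, 0], [0, 0, 0.192, 0, 0, 0, 0], [0, 0, 0.192, 0, 0, 0, 0], [0, 0, 0, 0, 0, 0, 0]]}' > rows.txt && python3 nudge.py rows.txt
python3 -c "
from h import *
go(sw(-.122,-.034,.066))"
```

```text
clock: 3.2
position: [0.4417, -0.3115, 0.0707]
tool_rot: [[-0.076, 0.997, -0.0], [0.997, 0.076, -0.001], [-0.001, -0.0, -1.0]]
wrist_force: [-4.6, 3.7, 14.1]
grip_width: 0.006
grip_force: 7.2
t 3.2 pos [ 0.4417 -0.3115  0.0707] yaw 1.647 F [-4.6  3.7 14.1]
delta tool [ 0.0003 -0.0025  0.0047]
```

To row units: -0.045 m is -0.72.

```bash
echo '{"motion":[[0, 0, -0.72, 0, 0, 0, 0], [0, 0, 0, 0, 0, 0, 0]]}' > rows.txt && python3 nudge.py rows.txt|head -2
python3 - <<'E'
from h import *
p,d=snap('wrist','w1');P,_=pts('w1')
go(sw(-.139,0,.070))
u0=[]
for y in(-.034,-.045,-.057,-.070,-.079):
    w=sw(-.130,y,.07);D=np.hypot(P[...,0]-w[0],P[...,1]-w[1]);D[d==0]=9;m=(D<.004)&(P[...,2]<.09);print(y,m.sum(),np.median(P[m][:,2]).round(4) if m.any() else None)
cv2.imwrite('pics/w1s.png',cv2.resize(p[:,:,::-1],(640,400)))
E
```

```text
clock: 3.45
position: [0.4437, -0.3129, 0.1173]
t 3.5 pos [ 0.4426 -0.3123  0.1157] yaw 1.647 F [-0.3 -0.1 -0.7]
delta tool [ 0.0351 -0.0209  0.0455]
-0.034 94 0.069
-0.045 60 0.0698
-0.057 20 0.0726
-0.07 0 None
-0.079 0 None
```

To row units: 0.187 rad is 0.0468.

```bash
echo '{"motion":[[0, 0, 0, 0, 0, 0.0468, 0], [0, 0, 0, 0, 0, 0.0468, 0], [0, 0, 0, 0, 0, 0.0468, 0], [0, 0, 0, 0, 0, 0.0468, 0], [0, 0, 0, 0, 0, 0.0468, 0]]}' > rows.txt && python3 nudge.py rows.txt|head -1 && echo '{"motion":[[0, 0, 0, 0, 0, 0.0468, 0], [0, 0, 0, 0, 0, 0.0468, 0], [0, 0, 0, 0, 0, 0.0468, 0], [0, 0, 0, 0, 0, 0, 0]]}' > rows.txt && python3 nudge.py rows.txt|head -1
python3 - <<'E'
from h import *
go(sw(-.143,0,.070))
E
```

```text
clock: 4.12
clock: 4.62
t 4.62 pos [ 0.4412 -0.3108  0.1131] yaw 0.154 F [ 0.1  0.2 -0.4]
delta tool [-0.0208 -0.035   0.0431]
```

To row units: -0.035 m is -0.56, 0.03 m is 0.48.

```bash
echo '{"motion":[[-0.336, -0.56, 0, 0, 0, 0, 0], [0, 0, 0.48, 0, 0, 0, 0], [0, 0, 0.224, 0, 0, 0, 0], [0, 0, 0, 0, 0, 0, 0]]}' > rows.txt && python3 nudge.py rows.txt && echo '{"motion":[[-0.8, 0, 0, 0, 0, 0, 0], [0, 0, -0.96, 0, 0, 0, 0.6], [0, 0, -0.96, 0, 0, 0, 0.6], [0, 0, -0.96, 0, 0, 0, 0.6], [0, 0, -0.48, 0, 0, 0, 0.6]]}' > rows.txt && python3 nudge.py rows.txt
python3 - <<'E'
from h import *
go([.4964,-.05,.3])
E
```

```text
clock: 5.12
position: [0.4141, -0.2789, 0.0702]
tool_rot: [[0.988, 0.155, -0.004], [0.155, -0.988, 0.002], [-0.004, -0.002, -1.0]]
wrist_force: [-8.1, 5.1, 19.4]
grip_width: 0.006
grip_force: 10.3
clock: 5.75
position: [0.3673, -0.2882, 0.2832]
tool_rot: [[0.988, 0.155, 0.004], [0.155, -0.988, -0.003], [0.004, 0.004, -1.0]]
wrist_force: [-0.1, 0.1, -0.2]
grip_width: 0.422
grip_force: 0.0
t 5.75 pos [ 0.3673 -0.2882  0.2832] yaw 0.155 F [-0.1  0.1 -0.2]
delta tool [ 0.1644 -0.2153 -0.0169]
```

To row units: -0.043 m is -0.688, 0.03 m is 0.48.

```bash
echo '{"motion":[[0.448, -0.688, 0, 0, 0, 0, 0.5], [0.448, -0.688, 0, 0, 0, 0, 0.5], [0.448, -0.688, 0, 0, 0, 0, 0.5], [0.448, -0.688, 0.32, 0, 0, 0, 0.5], [0.448, -0.688, 0.48, 0, 0, 0, 0.5]]}' > rows.txt && python3 nudge.py rows.txt|head -1; echo '{"motion":[[0.448, 0, 0.48, 0, 0, 0, 0.5], [0, 0, 0, 0, 0, 0, 0.5]]}' > rows.txt && python3 nudge.py rows.txt|head -1
python3 - <<'E'
from h import *
snap('wrist','w2');snap('side','d2');P,p=pts('w2')
from scipy.optimize import least_squares
q=P[(abs(P[...,2]-.055)<.007)&(abs(P[...,0]-.495)<.08)&(abs(P[...,1]-.01)<.075)][:,:2]
b=least_squares(lambda a:np.hypot(*(q-a[:2]).T)-a[2],[.495,.01,.058],loss='soft_l1',f_scale=.002).x;print('bowl',b,len(q))
y=bot.state()['tool_rot'];g=b[:2]+.056*np.array(y)[:2,1];print(g);go([*g,.038])
a=np.vstack([p,np.load('d2.npz')['p'][120:320]])
cv2.imwrite('pics/m2.png',a[:,:,::-1])
E
```

```text
clock: 6.38
clock: 6.62
bowl [0.49775684 0.01217155 0.05798391] 2013
[ 0.50634646 -0.04316576]
t 6.72 pos [ 0.4992 -0.0494  0.1996] yaw 0.154 F [-0.1 -0.2  1. ]
delta tool [ 0.0082 -0.0051  0.1616]
```

View pics/m2.png

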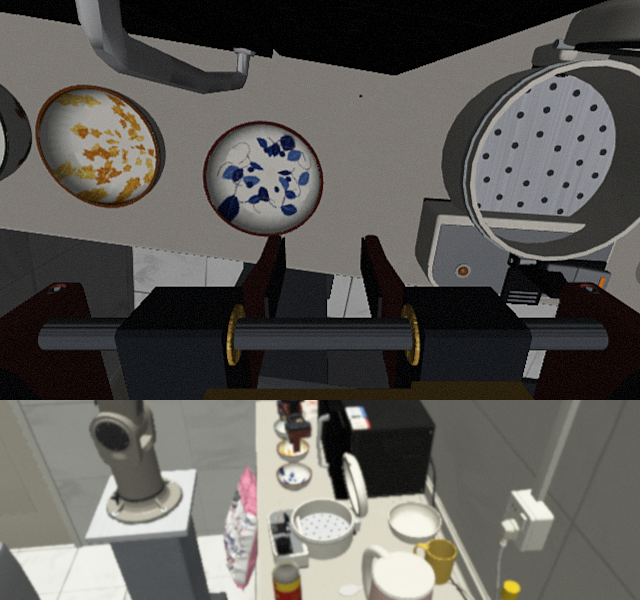

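The wrist view shows the blue bowl at (263,178) with its rim from 204 to 322. The microwave handle's lower end is at (243,60). In the side view the lid stands open.

Run:
```python
from h import *
a=ray('w2',203.5,178,.057);b=ray('w2',322.5,178,.057);t=ray('w2',262,122,.057);u=ray('w2',262,234.5,.057);print(a,b,(a+b)/2,t,u,(t+u)/2)
P,p=pts('w2');print(P[60,243],P[85,200],P[30,90])
```

```text
[0.49068684 0.07223227 0.057     ] [ 0.50936056 -0.04687923  0.057     ] [0.5000237  0.01267652 0.057     ] [0.55482916 0.01892571 0.057     ] [0.4376759  0.00773197 0.057     ] [0.49625253 0.01332884 0.057     ]
[0.6059683  0.03938975 0.06375267] [0.58043726 0.03808706 0.16513108] [0.59276835 0.04215312 0.24935907]
```

To row units: 0.05 m is 0.8, 0.04 m is 0.64.

```bash
echo '{"motion":[[0.128, -0.08, 0.8, 0, 0, 0, 0.5], [0, 0, 0.8, 0, 0, 0, 0.5], [0, 0, 0.64, 0, 0, 0, 0.5], [0, 0, 0.336, 0, 0, 0, 0.5], [0, 0, 0, 0, 0, 0, 0.5]]}' > rows.txt && python3 nudge.py rows.txt; echo '{"motion":[[0, 0, 0, 0, 0, 0, 0], [0, 0, 0, 0, 0, 0, 0], [0, 0, 0, 0, 0, 0, 0], [0, 0, 0, 0, 0, 0, 0]]}' > rows.txt && python3 nudge.py rows.txt
python3 - <<'E'
from h import *
go([.5063,-.0432,.038]);snap('wrist','w3')
E
```

```text
clock: 7.35
position: [0.5057, -0.0437, 0.0386]
tool_rot: [[0.988, 0.152, -0.002], [0.152, -0.988, -0.001], [-0.002, 0.0, -1.0]]
wrist_force: [-0.4, -0.4, 1.4]
grip_width: 0.5
grip_force: 0.0
clock: 7.85
position: [0.5073, -0.0423, 0.0398]
tool_rot: [[0.988, 0.153, 0.002], [0.153, -0.988, 0.0], [0.002, 0.0, -1.0]]
wrist_force: [-3.1, 0.2, 9.5]
grip_width: 0.161
grip_force: 27.2
t 7.85 pos [ 0.5073 -0.0423  0.0398] yaw 0.154 F [-3.1  0.2  9.5]
delta tool [-0.0011  0.0007  0.0018]
```

View pics/w3.png

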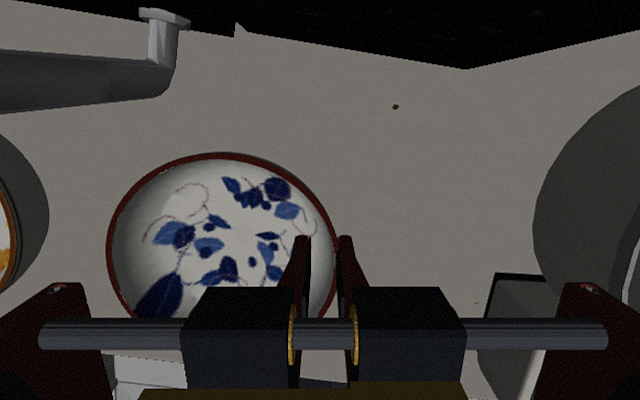

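The fingers hold the right rim at about (325,270) with 14 mm between them and 27 N of grip.

To row units: -0.04 m is -0.64, -0.035 m is -0.56.

```bash
echo '{"motion":[[0, 0, -0.16, 0, 0, 0, 0], [0, 0, -0.32, 0, 0, 0, 0], [0, 0, -0.56, 0, 0, 0, 0], [0, 0, -0.64, 0, 0, 0, 0], [0, 0, -0.48, 0, 0, 0, 0]]}' > rows.txt && python3 nudge.py rows.txt; echo '{"motion":[[0, 0, 0, 0, 0, 0, 0], [0, 0, 0, 0, 0, 0, 0]]}' > rows.txt && python3 nudge.py rows.txt|head -1
cat >> h.py <<'E'
def bowl(f):
    P,p=pts(f);d=np.load(f+'.npz')['d'];s=bot.state();R=np.array(s['tool_rot']);Q=(P-np.array(s['position']))@R
    m=(d>0)&(p[...,0].astype(int)>p[...,2]+35)&(p[...,0]<170)&(Q[...,0]>-.02)&(Q[...,0]<.09)&(Q[...,1]>-.14)&(Q[...,1]<.03)&(Q[...,2]>-.05)&(Q[...,2]<.02)
    q=P[m];c=q.mean(0)
    for _ in range(5):
        n=np.linalg.svd(q-q.mean(0))[2][2];n*=np.sign(n[2]);e=(q-q.mean(0))@n;k=abs(e)<max(.002,2*e.std());q=q[k]
    from scipy.optimize import least_squares
    b=least_squares(lambda a:np.hypot(*(q[:,:2]-a[:2]).T)-.0595,q[:,:2].mean(0),loss='soft_l1',f_scale=.002)
    print('rim n',len(q),'normal world',n.round(3),'tool',(n@R).round(3),'z',q[:,2].mean().round(4),q[:,2].min().round(4),q[:,2].max().round(4),'centre',b.x.round(4),'in tool',((np.r_[b.x,q[:,2].mean()]-s['position'])@R).round(4),'res',abs(b.fun).mean().round(4))
E
python3 - <<'E'
from h import *
snap('wrist','w4');bowl('w4');go([.5063,-.0432,.2])
E
```

```text
clock: 8.52
position: [0.5066, -0.043, 0.1755]
tool_rot: [[0.988, 0.153, 0.001], [0.153, -0.988, -0.001], [0.001, 0.001, -1.0]]
wrist_force: [0.7, -0.3, -2.1]
grip_width: 0.094
grip_force: 28.9
clock: 8.78
rim n 647 normal world [-0.048  0.388  0.92 ] tool [ 0.01  -0.391 -0.92 ] z 0.1779 0.1525 0.1903 centre [0.5012 0.014 ] in tool [ 0.0045 -0.0568 -0.0056] res 0.001
t 8.82 pos [ 0.5055 -0.0428  0.1723] yaw 0.154 F [ 0.3 -0.2 -1.3]
delta tool [ 0.0007  0.0005 -0.0277]
```

View pics/w4.png

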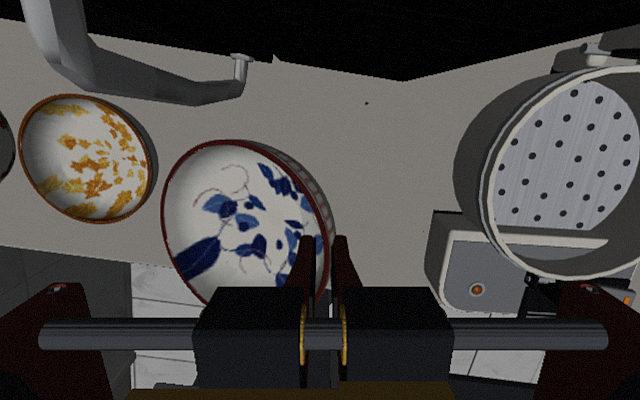

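The bowl hangs from the pads at (245,225), tilted about 0.4 rad towards +y, because the slanted wall has aligned with the fingers. Turning the tool +0.40 about its x axis should level it.

To row units: -0.015 m is -0.24, -0.01 m is -0.16, 0.1 rad is 0.025.

```bash
echo '{"motion":[[0, 0, -0.24, 0.025, 0, 0, 0], [0, 0, -0.16, 0.025, 0, 0, 0], [0, 0, -0.16, 0.025, 0, 0, 0], [0, 0, 0, 0.025, 0, 0, 0], [0, 0, 0, 0, 0, 0, 0]]}' > rows.txt && python3 nudge.py rows.txt
python3 - <<'E'
from h import *
snap('wrist','w5');bowl('w5');go([.5063,-.0432,.2])
E
```

```text
clock: 9.45
position: [0.5062, -0.0477, 0.2062]
tool_rot: [[0.989, 0.136, -0.062], [0.149, -0.911, 0.385], [-0.004, -0.39, -0.921]]
wrist_force: [-0.0, -0.3, -2.0]
grip_width: 0.095
grip_force: 29.1
rim n 706 normal world [0.008 0.025 1.   ] tool [ 0.009 -0.411 -0.912] z 0.2204 0.2176 0.2228 centre [0.5028 0.0056] in tool [ 0.0044 -0.053   0.0075] res 0.0006
t 9.5 pos [ 0.5062 -0.0463  0.2067] yaw 0.152 F [ 0.8  0.8 -1.4]
delta tool [ 0.0006 -0.0002  0.0074]
```

To row units: 0.0495 m is 0.792, -0.021 m is -0.336, 0.02 rad is 0.005.

```bash
echo '{"motion":[[0.0416, 0.792, -0.336, 0, 0, 0, 0], [0.0416, 0.792, -0.336, 0, 0, 0, 0], [0.0416, 0.792, -0.336, 0, 0, 0, 0], [0.0416, 0.792, -0.336, 0, 0, 0, 0], [0.0416, 0.792, -0.336, 0.005, 0, 0, 0]]}' > rows.txt && python3 nudge.py rows.txt|head -1; echo '{"motion":[[0, 0, 0, 0, 0, 0, 0], [0, 0, 0, 0, 0, 0, 0], [0, 0, 0, 0, 0, 0, 0]]}' > rows.txt && python3 nudge.py rows.txt
python3 - <<'E'
from h import *
snap('wrist','w6');bowl('w6');go([.506,-.3,.1])
print('dz in tool',np.array(bot.state()['tool_rot']).T@[0,0,-1])
P,p=pts('w6');d=np.load('w6.npz')['d']
r=np.hypot(P[...,0]-S[0],P[...,1]-S[1])
m=(d>0)&(abs(P[...,2]-.092)<.006)&(r>.08)&(r<.1)
q=P[m][:,:2]
from scipy.optimize import least_squares
print('pot',least_squares(lambda a:np.hypot(*(q-a[:2]).T)-a[2],[*S,.088],loss='soft_l1',f_scale=.002).x,len(q))
E
```

```text
clock: 10.12
clock: 10.5
position: [0.5615, -0.3066, 0.209]
tool_rot: [[0.988, 0.143, -0.064], [0.156, -0.902, 0.403], [0.0, -0.408, -0.913]]
wrist_force: [-0.1, -0.3, -1.5]
grip_width: 0.098
grip_force: 29.1
rim n 296 normal world [0.006 0.005 1.   ] tool [ 0.007 -0.412 -0.911] z 0.2233 0.2219 0.225 centre [ 0.5578 -0.2554] in tool [ 0.0045 -0.0528  0.0081] res 0.0006
t 10.55 pos [ 0.5615 -0.307   0.2092] yaw 0.157 F [-0.4  0.1 -0.8]
delta tool [-0.0537  0.0303  0.106 ]
dz in tool [-3.11031588e-04  4.07891874e-01  9.13030187e-01]
pot [ 0.56072236 -0.26177238  0.08722405] 1049
```

View pics/w6.png

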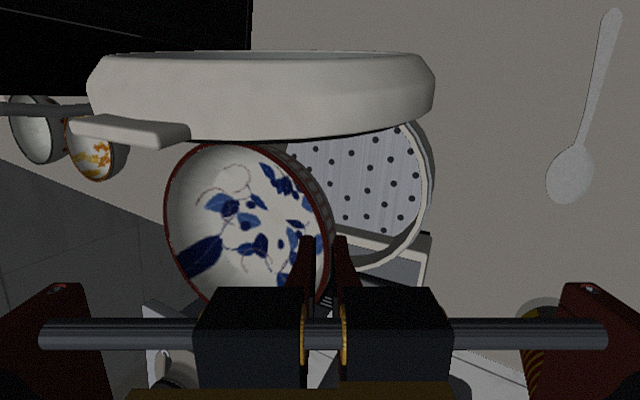

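The bowl is level above the pot, but the wrist camera would come down close to the open lid, which fills (85..435, 50..140). I'll back off and yaw clockwise so the hand leans towards the front.

To row units: -0.045 m is -0.72, -0.006 m is -0.096, 0.1525 rad is 0.0381.

```bash
echo '{"motion":[[-0.72, -0.096, 0.048, 0, 0, 0, 0], [0, 0, 0, 0, 0.017, 0.0381, 0], [0, 0, 0, 0, 0.017, 0.0381, 0], [0, 0, 0, 0, 0.017, 0.0381, 0], [0, 0, 0, 0, 0.017, 0.0381, 0]]}' > rows.txt && python3 nudge.py rows.txt|head -2; echo '{"motion":[[0, 0, 0, 0, 0.017, 0.0381, 0], [0, 0, 0, 0, 0.017, 0.0381, 0], [0, 0, 0, 0, 0, 0, 0], [0, 0, 0, 0, 0, 0, 0]]}' > rows.txt && python3 nudge.py rows.txt
python3 - <<'E'
from h import *
snap('wrist','w7');bowl('w7');go([.506,-.3,.1]);R=np.array(bot.state()['tool_rot'])
print('joints',np.round(bot.state()['joint_pos'],2));print('down',R.T@[0,0,-1],'wx',R.T@[1,0,0],'wy',R.T@[0,1,0])
P,p=pts('w7');d=np.load('w7.npz')['d']
r=np.hypot(P[...,0]-S[0],P[...,1]-S[1])
q=P[(d>0)&(abs(P[...,2]-.092)<.006)&(r>.08)&(r<.1)][:,:2]
from scipy.optimize import least_squares
print('pot',least_squares(lambda a:np.hypot(*(q-a[:2]).T)-a[2],[*S,.088],loss='soft_l1',f_scale=.002).x,len(q))
E
```

```text
clock: 11.18
position: [0.5155, -0.3086, 0.2089]
clock: 11.68
position: [0.5159, -0.3089, 0.2089]
tool_rot: [[0.665, -0.682, 0.305], [-0.747, -0.607, 0.271], [0.0, -0.408, -0.913]]
wrist_force: [0.2, 0.3, -1.3]
grip_width: 0.095
grip_force: 29.1
rim n 982 normal world [ 0.007 -0.005  1.   ] tool [ 0.009 -0.41  -0.912] z 0.2227 0.2208 0.2249 centre [ 0.5576 -0.2777] in tool [ 0.004  -0.0532  0.0084] res 0.0006
t 11.72 pos [ 0.516  -0.3092  0.2087] yaw -0.845 F [ 0.3  0.1 -1.7]
delta tool [-0.0136  0.0456  0.0987]
joints [ 0.73  0.36 -0.09  1.84 -0.49  0.92 -1.47]
down [-1.47967170e-04  4.07630133e-01  9.13147114e-01] wx [ 0.66397545 -0.6827697   0.30489693] wy [-0.74775436 -0.60635238  0.27055537]
pot [ 0.56087359 -0.26261571  0.08717734] 2064
```

View pics/w7.png

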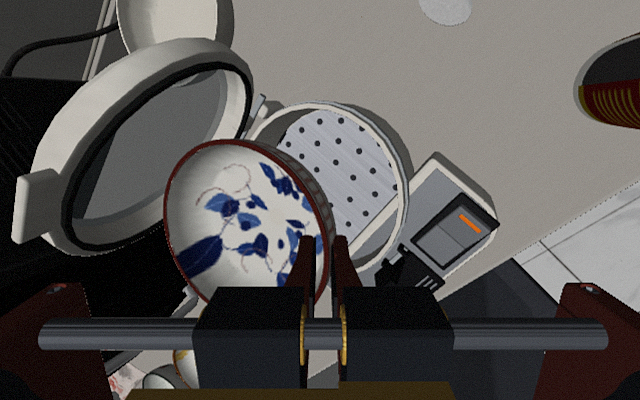

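Careful with the scale: shifts go in shares of 62.5 mm and turns go in shares of 4 rad. That gives: 0.0457 m is 0.7312, 0.0204 m is 0.3264.

```bash
echo '{"motion":[[-0.1376, -0.2768, 0.1232, 0, 0, 0, 0], [0, 0.3264, 0.7312, 0, 0, 0, 0], [0, 0.2608, 0.584, 0, 0, 0, 0], [0, 0.1376, 0.3072, 0, 0, 0, 0], [0, 0, 0, 0, 0, 0, 0]]}' > rows.txt && python3 nudge.py rows.txt
python3 - <<'E'
from h import *
snap('wrist','w8');bowl('w8');go([.506,-.3,.1])
E
```

```text
clock: 12.35
position: [0.5237, -0.2883, 0.0957]
tool_rot: [[0.663, -0.685, 0.302], [-0.749, -0.604, 0.273], [-0.005, -0.408, -0.913]]
wrist_force: [0.7, -0.3, -1.3]
grip_width: 0.094
grip_force: 29.2
rim n 930 normal world [0.018 0.001 1.   ] tool [ 0.009 -0.421 -0.907] z 0.1109 0.1086 0.1131 centre [ 0.5663 -0.2576] in tool [ 0.004  -0.0533  0.0088] res 0.0006
t 12.4 pos [ 0.5245 -0.2892  0.0972] yaw -0.847 F [-0.1  0.4 -0.8]
delta tool [-0.0042  0.018  -0.0111]
```

To row units: 0.0119 m is 0.1904, 0.0053 m is 0.0848.

```bash
echo '{"motion":[[0, 0.0848, 0.1904, 0, 0, 0, 0], [0, 0.0192, 0.0432, 0, 0, 0, 0], [0, 0, 0, 0, 0, 0, 0]]}' > rows.txt && python3 nudge.py rows.txt|sed -n '1,2p;4p'; echo '{"motion":[[0, 0.0128, 0.0288, 0, 0, 0, 0], [0, 0, 0, 0, 0, 0, 0]]}' > rows.txt && python3 nudge.py rows.txt|sed -n '1,2p;4p'
```

```text
clock: 12.78
position: [0.524, -0.2904, 0.0815]
wrist_force: [0.6, -0.2, -2.0]
clock: 13.02
position: [0.5242, -0.2909, 0.08]
wrist_force: [-1.3, -0.5, 2.7]
```

```bash
echo '{"motion":[[0, 0, 0, 0, 0, 0, 0.24], [0, 0, 0, 0, 0, 0, 0.24], [0, 0, 0, 0, 0, 0, 0.24]]}' > rows.txt && python3 nudge.py rows.txt|sed -n '1,2p;4,6p'
python3 - <<'E'
from h import *
snap('wrist','w9');bowl('w9')
E
```

```text
clock: 13.4
position: [0.5241, -0.2904, 0.0795]
wrist_force: [0.5, -0.0, 0.1]
grip_width: 0.241
grip_force: 0.0
rim n 945 normal world [-0.003  0.016  1.   ] tool [-0.015 -0.415 -0.91 ] z 0.095 0.0932 0.0969 centre [ 0.5655 -0.2582] in tool [ 0.0032 -0.0541  0.0071] res 0.0006
```

View pics/w9.png

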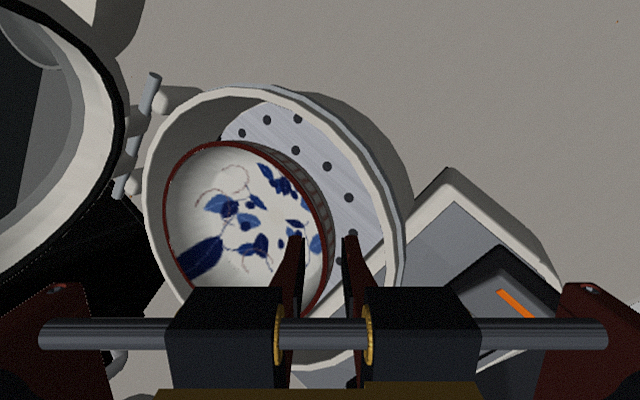

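The bowl stands level on the plate: rim at z 0.095, centre at pixel (245,230), about 8 mm off the pot's centre and released. Next I retreat, straighten the tool and go behind the lid.

To row units: -0.06 m is -0.96, -0.05 m is -0.8, -0.1 rad is -0.025.

```bash
echo '{"motion":[[0, 0, -0.24, 0, 0, 0, 0.24], [0, 0, -0.48, 0, 0, 0, 0.24], [0, 0, -0.8, 0, 0, 0, 0.2], [0, 0, -0.96, -0.025, 0, 0, 0], [0, 0, -0.96, -0.025, 0, 0.025, 0]]}' > rows.txt && python3 nudge.py rows.txt |head -2; echo '{"motion":[[0, 0, -0.8, -0.025, 0, 0.025, 0], [0, 0, 0, -0.03, 0, 0.025, 0], [0, 0, 0, 0, 0, 0.0425, 0], [0, 0, 0, 0, 0, 0.0425, 0], [0, 0, 0, 0, 0, 0, 0]]}' > rows.txt && python3 nudge.py rows.txt
python3 - <<'E'
from h import *
S[:]=[.5585,-.265]
go(sw(.125,0,.35))
E
sed -i 's/^S=.*;Y/S=np.array([.5585,-.265]);Y/' h.py
```

```text
clock: 14.08
position: [0.4605, -0.3464, 0.2808]
clock: 14.7
position: [0.4541, -0.3524, 0.3276]
tool_rot: [[0.088, -0.996, -0.029], [-0.995, -0.089, 0.04], [-0.042, 0.025, -0.999]]
wrist_force: [-0.7, 0.9, 0.4]
grip_width: 0.006
grip_force: 0.0
t 14.7 pos [ 0.4541 -0.3524  0.3276] yaw -1.482 F [-0.7  0.9  0.4]
delta tool [-0.079  -0.2361 -0.0251]
```

To row units: -0.048 m is -0.768, -0.047 m is -0.752.

```bash
echo '{"motion":[[-0.256, -0.752, -0.4, 0, 0, 0, 0], [-0.256, -0.752, 0, 0, 0, 0, 0], [-0.256, -0.752, 0, 0, 0, 0, 0], [-0.256, -0.752, 0, 0, 0, 0, 0], [-0.24, -0.768, 0, 0, 0, 0, 0]]}' > rows.txt && python3 nudge.py rows.txt|head -2; echo '{"motion":[[0, 0, 0, 0, 0, 0, 0], [0, 0, 0, 0, 0, 0, 0]]}' > rows.txt && python3 nudge.py rows.txt
python3 - <<'E'
from h import *
go(sw(.125,0,.24)); snap('side','d3');bot.state()
P,p=pts('d3');d=np.load('d3.npz')['d']
m=(d>0)&(P[...,2]>.24)&(P[...,2]<.32)&(P[...,0]>.58)&(P[...,0]<.7)&(P[...,1]<-.2)&(P[...,1]>-.35)
q=P[m];c,s=np.cos(Y),np.sin(Y);print(len(q),'steamer x of lid pts',np.percentile((q[:,:2]-S)@[c,s],[1,20,50,80,99]).round(3),q.max(0))
E
```

```text
clock: 15.32
position: [0.6843, -0.2535, 0.3497]
clock: 15.58
position: [0.6827, -0.2546, 0.3491]
tool_rot: [[0.089, -0.996, -0.03], [-0.995, -0.09, 0.04], [-0.042, 0.026, -0.999]]
wrist_force: [0.0, -0.5, 0.4]
grip_width: 0.005
grip_force: 0.0
t 15.57 pos [ 0.6827 -0.2546  0.3491] yaw -1.482 F [ 0.  -0.5  0.4]
delta tool [ 0.0037 -0.0033  0.109 ]
374 steamer x of lid pts [0.066 0.069 0.078 0.087 0.096] [ 0.66111852 -0.20009877  0.29177972]
```

To row units: 0.055 m is 0.88, 0.02 m is 0.32.

```bash
echo '{"motion":[[0, -0.048, 0.88, 0, 0, 0, 0], [0, 0, 0.864, 0, 0, 0, 0], [0, 0.288, 0, 0, 0, 0, 0], [0, 0.32, 0, 0, 0, 0, 0], [0, 0.32, 0, 0, 0, 0, 0]]}' > rows.txt && python3 nudge.py rows.txt|sed -n '1,2p;4p'; echo '{"motion":[[0, 0.32, 0, 0, 0, 0, 0], [0, 0.32, 0.032, 0, 0, 0, 0], [0, 0.288, 0.096, 0, 0, 0, 0], [0, 0.288, 0.16, 0, 0, 0, 0], [0, 0, 0, 0, 0, 0, 0]]}' > rows.txt && python3 nudge.py rows.txt|sed -n '1,2p;4p'; python3 -c "
from h import *
go(sw(.003,0,.227));snap('side','d4');cv2.imwrite('pics/d4c.png',cv2.resize(pts('d4')[1][120:320,240:420,::-1],None,fx=3,fy=3))"
```

```text
clock: 16.25
position: [0.6242, -0.2556, 0.2426]
wrist_force: [1.5, 0.2, -0.7]
clock: 16.88
position: [0.547, -0.2618, 0.2263]
wrist_force: [1.1, 0.2, 1.0]
t 16.88 pos [ 0.547  -0.2618  0.2263] yaw -1.486 F [1.1 0.2 1. ]
delta tool [ 0.0041 -0.0141 -0.0013]
```

View pics/d4c.png

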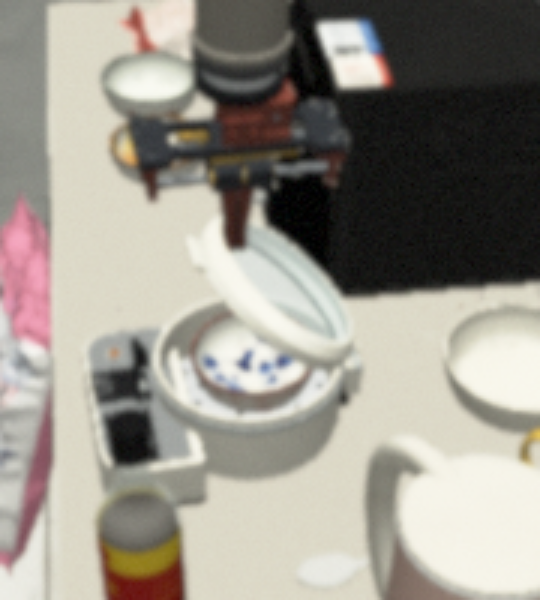

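The finger bears on the lid's top at (235,240), with the lid about half shut and the bowl unmoved below it.

To row units: 0.024 m is 0.384, 0.023 m is 0.368.

```bash
echo '{"motion":[[0, 0.272, 0.32, 0, 0, 0, 0], [0, 0.224, 0.368, 0, 0, 0, 0], [0, 0.192, 0.384, 0, 0, 0, 0], [0, 0.096, 0.24, 0, 0, 0, 0], [0, 0, 0, 0, 0, 0, 0]]}' > rows.txt && python3 nudge.py rows.txt|sed -n '1,2p;4p'; python3 -c "
from h import *
go(sw(-.068,0,.117))"
```

```text
clock: 17.55
position: [0.4975, -0.2612, 0.1445]
wrist_force: [-1.0, 0.3, 1.6]
t 17.55 pos [ 0.4975 -0.2612  0.1445] yaw -1.484 F [-1.   0.3  1.6]
delta tool [0.0105 0.0068 0.0273]
```

To row units: 0.01 m is 0.16, 0.009 m is 0.144.

```bash
echo '{"motion":[[0.16, 0.112, 0.128, 0, 0, 0, 0], [0, 0, 0.16, 0, 0, 0, 0], [0, 0, 0.144, 0, 0, 0, 0], [0, 0, 0.048, 0, 0, 0, 0], [0, 0, 0, 0, 0, 0, 0]]}' > rows.txt && python3 nudge.py rows.txt|sed -n '1,2p;4p'
```

```text
clock: 18.18
position: [0.4908, -0.2721, 0.116]
wrist_force: [-5.6, -0.2, 15.9]
```

To row units: 0.002 m is 0.032.

```bash
echo '{"motion":[[0, 0, 0.032, 0, 0, 0, 0], [0, 0, 0, 0, 0, 0, 0]]}' > rows.txt && python3 nudge.py rows.txt|sed -n '1,2p;4p'; echo '{"motion":[[0, 0, -0.32, 0, 0, 0, 0], [0, 0, -0.8, 0, 0, 0, 0], [0, 0, -0.64, 0, 0, 0, 0], [0, 0, 0, 0, 0, 0, 0]]}' > rows.txt && python3 nudge.py rows.txt|sed -n '1,2p;4p'
python3 - <<'E'
from h import *
snap('side','d5');P,p=pts('d5');d=np.load('d5.npz')['d']
c,s=np.cos(Y),np.sin(Y);X=(P[...,:2]-S)@[c,s];V=(P[...,:2]-S)@[-s,c]
for a,b in((-.085,-.055),(-.05,0),(0,.05),(.05,.08)):
    m=(d>0)&(X>a)&(X<b)&(abs(V)<.09)&(np.hypot(X,V)>.07)&(P[...,2]>.1)&(P[...,2]<.2);print(a,m.sum(),np.percentile(P[m][:,2],[10,50,90]).round(4))
go(sw(-.122,-.080,.066))
E
```

```text
clock: 18.42
position: [0.4907, -0.2721, 0.1148]
wrist_force: [-7.7, -0.1, 21.6]
clock: 18.92
position: [0.4961, -0.276, 0.2254]
wrist_force: [0.3, -0.8, -0.5]
-0.085 239 [0.1067 0.1161 0.1201]
-0.05 233 [0.1039 0.1149 0.1198]
0 214 [0.1048 0.115  0.1186]
0.05 183 [0.1074 0.1157 0.1186]
t 18.98 pos [ 0.4948 -0.2753  0.2233] yaw -1.483 F [-0.8  0.1 -0.4]
delta tool [0.0822 0.0538 0.1553]
```

To row units: 0.05 m is 0.8, 0.041 m is 0.656.

```bash
echo '{"motion":[[0.656, 0.432, 0.32, 0, 0, 0, 0], [0.656, 0.432, 0.32, 0, 0, 0, 0], [0, 0, 0.8, 0, 0, 0, 0], [0, 0, 0, 0, 0, 0, 0]]}' > rows.txt && python3 nudge.py rows.txt|head -1
python3 - <<'E'
from h import *
snap('wrist','w10');cv2.imwrite('pics/w10.png',pts('w10')[1][:,:,::-1])
go(sw(-.122,-.080,.066))
E
```

```text
clock: 19.48
t 19.52 pos [ 0.4435 -0.3561  0.1285] yaw -1.483 F [ 0.1 -0.3  0.8]
delta tool [ 0.0026 -0.0026  0.0624]
```

View pics/w10.png

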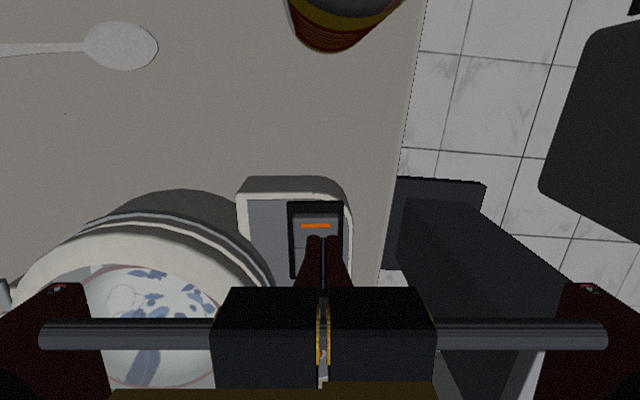

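The lid is shut with the bowl visible through its window at (160,320). The fingers are above the rocker, with the orange bar at (316,225).

```bash
echo '{"motion":[[0.048, -0.048, 0.48, 0, 0, 0, 0], [0, 0, 0.24, 0, 0, 0, 0], [0, 0, 0.16, 0, 0, 0, 0], [0, 0, 0.096, 0, 0, 0, 0], [0, 0, 0, 0, 0, 0, 0]]}' > rows.txt && python3 nudge.py rows.txt|sed -n '1,2p;4p'; echo '{"motion":[[0, 0, -0.64, 0, 0, 0, 0], [0, -0.32, -0.8, 0, 0, 0, 0], [-0.8, 0, -0.8, 0, 0, 0, 0], [-0.8, 0, -0.8, 0, 0, 0, 0], [0, 0, 0, 0, 0, 0, 0]]}' > rows.txt && python3 nudge.py rows.txt|head -2
python3 - <<'E'
from h import *
p,d=snap('wrist','w11');P,_=pts('w11');d2=snap('side','d6')[1];Q,_=pts('d6')
for nm,P,d in(('w',P,d),('s',Q,d2)):
  for x,y in((-.122,-.036),(-.122,-.079),(-.139,0),(-.145,.01),(-.145,-.01)):
    w=sw(x,y,0);m=(d>0)&(np.hypot(P[...,0]-w[0],P[...,1]-w[1])<.006)&(P[...,2]<.1);print(nm,x,y,m.sum(),np.median(P[m][:,2]).round(4) if m.any() else '')
go([0.4,-.3,.3])
E
```

```text
clock: 20.15
position: [0.4467, -0.3579, 0.0698]
wrist_force: [-0.1, 0.1, 0.9]
clock: 20.78
position: [0.4663, -0.2728, 0.255]
w -0.122 -0.036 103 0.076
w -0.122 -0.079 103 0.0677
w -0.139 0 88 0.0778
w -0.145 0.01 76 0.0776
w -0.145 -0.01 80 0.0774
s -0.122 -0.036 4 0.0783
s -0.122 -0.079 0 
s -0.139 0 12 0.0775
s -0.145 0.01 11 0.0773
s -0.145 -0.01 20 0.0697
t 20.88 pos [ 0.4638 -0.2753  0.2513] yaw -1.482 F [ 0.4 -1.  -0.1]
delta tool [ 0.0169  0.0669 -0.0478]
```

Run:
```python
from h import *
for f in('w0','w11'):
    P,p=pts(f);d=np.load(f+'.npz')['d'];o=[]
    for x,y in((-.110,.07),(-.139,.05),(-.122,-.079),(-.139,0),(-.147,0.01),(-.139,-.012),(-.130,0.01)):
        w=sw(x,y,0);m=(d>0)&(np.hypot(P[...,0]-w[0],P[...,1]-w[1])<.005)&(P[...,2]<.1);o.append(np.median(P[m][:,2]).round(4) if m.any() else None)
    print(f,o)
p=pts('w11')[1];cv2.imwrite('pics/w11v.png',p[:,:,::-1])
```

```text
w0 [np.float64(0.0623), np.float64(0.0624), np.float64(0.0703), np.float64(0.0799), np.float64(0.0794), np.float64(0.0796), np.float64(0.0797)]
w11 [np.float64(0.0607), np.float64(0.0607), np.float64(0.0677), np.float64(0.0777), np.float64(0.0776), np.float64(0.0776), np.float64(0.0776)]
```

View pics/w11v.png

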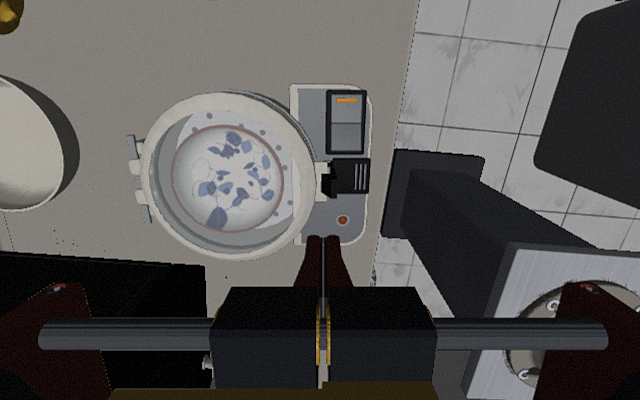

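The lid is shut under the hook at (325,180), the bowl shows through the window at (228,178), and the rocker's orange end is down at (347,100). The arm touches nothing.

```bash
python3 -c "
from workcell import bot
print(bot.sign_off())"
```

```text
the job is handed in; nothing more can be done
None
```

I handed the job in at about 21 s of the 67 s: the blue bowl is upright on the steam plate about 8 mm off centre, the lid is shut under the catch, and the rocker is back on. I confirmed the result only from camera pictures and depth readings; the sign-off gave no verdict.

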